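# Set the depth stop to the clip and lock its ring

### The arm

A 7-joint arm with a two-finger parallel gripper is mounted at the origin on a cart in front of the work surface, level with it; the furniture and walls round the work are solid. World frame = base frame: x ahead of the robot, y to its left, z up, the work surface at z = 0. Lengths are in m, angles in rad, forces in N, time in s.
With the tool pointing down it reaches from about 0.425 to 0.925 m from the base axis. Payload 6.8 kg.
Tool frame: the origin (TCP) lies between the finger pads; the fingertips stand 25 mm ahead of it and the grasp point (between the pads) lies 6 mm ahead of it (env.tip_reach is the distance from the TCP to the fingertips, in m); z points along the fingers, y is the direction in which the jaws open and shut (so a half turn about z gives the same grasp; the last joint's range is limited). The gripper opens to 88 mm and grips with 3 to 60 N. Pads are 20 mm wide; open, the fingers measure 115 mm over their backs; the gripper's body (75 mm by 178 mm) begins 61 mm behind the grasp point.
Start: joints at [1.169, 0.477, 0.022, 1.555, -0.011, 1.109, -0.083], TCP at [0.195, -0.646, 0.248] pointing down, gripper open.
Joint ranges: [-2.96, 2.96], [-0.34, 2.1], [-1.41, 1.46], [0.24, 2.44], [-1.37, 4.51], [0.17, 1.92], [-2.96, 2.96]. Speed limits (rad/s): [2.39, 2.39, 3.14, 3.14, 3.14, 3.14, 3.14].

### API

Orientations are given as a unit quaternion [w, x, y, z].
In Python, from rig import sensors, capture, calibration, job, regions_of, env gives the robot as it stands.
- The arm moves only by the tool carry_out, never from a script. Its argument "targets" is text: rows parted by semicolons, each of 5 numbers parted by spaces: the finger opening in m, from 0 to 0.0878, then the shift along the tool's x, y, z in m, then the turn about the tool's z in rad. A call has 1 to 20 rows; each row is the pose to reach, as a shift and turn from the pose commanded when the call began, along the tool's axes at that moment; what a row does not reach only later rows make up. A row lasts 1/12 s, in which the tool goes at most 41.7 mm and 7.16 degrees, less where a joint would pass 70% of its speed; a pose out of reach is approached as far as the arm can. A call with a gripper value outside its range is refused whole. The fingers move at their own pace and stop on an object; "grip_force" is the grip in N (left out, the last holds). Time passes only in rows, so rows that repeat a pose let the fingers close. It gives the time, the measured TCP pose, the force and the opening at its end, in the units of the state.
- sensors.get_obs(): the state, without advancing time (a new reading comes with each control period).
- capture(name): name is "side" or "top"; returns the picture (400x640x3 uint8, red, green, blue); there is no depth.
- calibration(name): a dict with "intrinsics" (3x3 intrinsics, pixels), "D" ([k1, k2, p1, p2, k3] as OpenCV has them; the pictures are not rectified), "pose" (4x4, takes a point from camera to world coordinates). Camera axes: x right, y down, z forward; pixel columns grow to the right and rows downward; lengths in m; the calibration is good to about 2 mm. A picture is of the moment at which its call begins. calibration takes no time and is no camera call.
- job.hand_in(): hands the job in, once; it reports no verdict.
Trained networks look in the newest picture that a camera, given by its name, has taken for a name from the list of things; names that differ only in an ending like _2 or _b are one class to them, and where a whole thing is asked for, a point or a joint stands for the part that bears it (a point fixed in the world has none). Each returns a list of dicts, best first, with "conf" (0 to 1); they miss things now and then, are a little off and sometimes report something else, mostly with a low value. They report only what shows in the picture. A call takes as long as a camera call.
- regions_of(camera, target): "region" (400x640 bool, what is visible of it) and "at" ([row, column] in pixels, amid what is visible of it).
The state is a dict: "t": time; "joint_pos": joint angles; "dq": joint speeds; "joint_efforts": joint torques, N m; "ee_pos": TCP position; "tcp_rot": TCP orientation; "force": force on the tool from outside, world axes, zero at the start; "torque": the same for the moment, N m; "gripper_width": finger opening in m.
Only numpy, scipy, OpenCV 4.12 (cv2) and the standard library are available. Lean on these libraries where they do the work, as an engineer would, in place of code of your own. Each camera call takes 0.05 s, during which the arm holds its last target. There are 200 camera calls.

### The job

Set the depth stop for the next key: turn the knob on the small round depth-stop unit until its pointer stands exactly at the nose of the steel clip on the dial rim. Then swing the lock ring's upright handle clockwise until the ring is firmly tight, about 11 N of push at the handle and never over 14 N, leave the setting as it is, and let go. Do not shift the clip, and leave the brass lock cylinder, padlock and steel rod beside the unit where they lie.

Things in the scene. Friction and masses are not known exactly. Their poses are not given: they have to be found in the camera images.
- depth_stop: The depth-stop unit, bolted to the bench: round grey base 108 mm across, rear bracket, and a round aluminium dial plate (84 mm across, top 58 mm above the bench) on the same upright axis. Origin under its centre on the bench, -x is its front, z up. Everything that turns on it turns about this upright axis through the origin.
- thrust_collar: Dark fixed steel collar, 72 mm across and 5 mm thick, under the lock ring; origin on the axis, 30 mm above the bench. The ring tightens against it.
- setting_knob: Black knob above the dial: skirt 56 mm across with an upright bar grip 40 mm long, 12 mm thick, 67 to 105 mm above the bench. Origin on the axis, 60 mm above the bench. Bar along its x, pointer along its -x. Turns stiffly (0.06 N m) and stays where left. The clip lies 0.5 to 1.5 rad clockwise (from above) of the pointer at the start; the knob's stops lie well outside.
- knob_grip (a point): Grip point of the bar on the axis, 96 mm above the bench.
- pointer_tip (a point): Outer end of the knob's pale pointer, 36 mm from the axis, 62.5 mm above the bench.
- clip_mark (a point): The point where the pointer's outer end must stand: 36 mm from the axis, just inside the nose of the small steel clip (8 mm wide, 12 mm long, top 62 mm above the bench) that sits on the rim of the dial plate, 62.5 mm above the bench. The clip sits tight on the dial.
- lock_ring: Knurled steel ring, 80 mm across, 11 mm thick, under the dial; origin on the axis, 36 mm up. An arm along its -y carries the upright black handle. Tightens clockwise (from above). Loose, it drags about 3 N at the handle while it moves (none at rest); after 0.4 to 1.3 rad (hidden) it meets its seat and the push rises about 1 N per mm of handle travel.
- handle_top (a point): Top centre of the ring's upright handle: 87 mm above the bench, 64 mm from the axis. A black round sleeve, 14 mm thick, from 54 to 87 mm, spins freely on the post, so the grip need not turn with it. Firmly tight: push along the circle, moving or held, 9 to 14 N (aim at 11 N, hold 0.5 s); over 15 N overstrains it. Let go, it springs back a few mm and stays tight by its friction.
- spare_cylinder: Bystander: brass lock cylinder, 35 mm across, 30 mm high, loose on the bench at the unit's left. Leave it alone.
- brass_padlock: Bystander: brass padlock 68x42x17 mm lying loose at the unit's left, beyond the cylinder. Leave it alone.
- long_pin: Bystander: round steel rod 100 mm long, 12 mm thick, lying loose at the unit's right front. Leave it alone.

How it is judged:
By the outcome, as a careful person would: the job done as asked, in the order asked, and still so for the second after the job is handed in, with the robot touching nothing.
It also fails if it takes over 58 s, if anything falls off the work surface, if the arm or the gripper's body presses on something with over 40 N, if the wrist force passes 120 N, or if a joint passes its speed limit or range.

## Working session

There is one attempt and no reset: what is moved stays moved. The work goes in short steps, Python scripts to look and compute and a tool call to move; the robot and the scene stay as the last step left them, time stands still between calls to the robot, and variables do not carry over. Pictures are saved under pics/ and viewed, about 8 in all and at most 12, crops included, and the job is handed in when it is done.

Besides the shell and the picture viewer there is one more tool, called after "Call:" as name(argument=value, ...), one argument or row to a line, values as JSON. carry_out: Moves the arm, as the interface text tells. Its arguments: {"type":"object","properties":{"targets":{"type":"string"},"grip_force":{"type":"number"}},"required":["targets"]}

```bash
ls; mkdir -p pics; python3 - <<'E'
from rig import sensors, capture, calibration, job, regions_of, env
import cv2, numpy as np
o=sensors.get_obs()
print({k:np.round(v,3) for k,v in o.items()}, env.tip_reach)
for c in("side","top"):
    im=capture(c); cv2.imwrite(f"pics/{c}0.png",im[:,:,::-1])
    k=calibration(c); print(c,np.round(k["intrinsics"],1).tolist(),np.round(k["D"],3),np.round(k["pose"],3).tolist())
    for n in ("depth_stop","setting_knob","pointer_tip","clip_mark","handle_top","lock_ring"):
        r=regions_of(c,n); print(n,[(round(x["conf"],2),np.round(x["at"],1).tolist(),int(x["region"].sum())) for x in r[:3]])
E
```

```text
pics
{'t': np.float64(0.0), 'joint_pos': array([ 1.169,  0.478,  0.022,  1.556, -0.011,  1.109, -0.083]), 'dq': array([-0.   , -0.001, -0.001,  0.001, -0.   ,  0.   ,  0.   ]), 'joint_efforts': array([ 0.0000e+00, -5.8285e+01,  1.5350e+00, -2.7261e+01, -5.4000e-02,
        1.7000e-02,  0.0000e+00]), 'ee_pos': array([ 0.195, -0.646,  0.247]), 'tcp_rot': array([-0.001,  0.989,  0.146, -0.   ]), 'force': array([-0.392,  0.638, -0.482]), 'torque': array([0.034, 0.001, 0.02 ]), 'gripper_width': np.float64(0.088)} 0.025
side [[491.9, 0.0, 316.6], [0.0, 491.9, 200.3], [0.0, 0.0, 1.0]] [0.005 0.    0.    0.    0.   ] [[-0.998, 0.048, -0.033, 0.48], [0.056, 0.654, -0.754, 0.657], [-0.015, -0.755, -0.655, 0.783], [0.0, 0.0, 0.0, 1.0]]
depth_stop [(0.89, [230.9, 303.0], 2236)]
setting_knob [(0.57, [218.8, 303.9], 558)]
pointer_tip [(0.75, [219.4, 306.8], 501)]
clip_mark []
handle_top [(0.65, [237.2, 301.2], 238)]
lock_ring [(0.82, [230.2, 293.6], 275), (0.18, [223.4, 303.1], 497)]
top [[455.8, 0.0, 322.9], [0.0, 455.8, 199.3], [0.0, 0.0, 1.0]] [-0.033  0.     0.     0.     0.   ] [[-0.015, -0.985, 0.174, 0.303], [-1.0, 0.01, -0.029, -0.107], [0.027, -0.174, -0.984, 0.979], [0.0, 0.0, 0.0, 1.0]]
depth_stop [(0.72, [199.6, 307.2], 2181)]
setting_knob [(0.63, [195.6, 306.7], 594)]
pointer_tip [(0.84, [193.8, 304.6], 605)]
clip_mark [(0.4, [199.9, 307.3], 2076)]
handle_top []
lock_ring [(0.63, [195.2, 306.4], 531)]
```

```bash
python3 - <<'E'
import cv2, numpy as np
a=cv2.imread("pics/side0.png");b=cv2.imread("pics/top0.png")
f=lambda i,r,c:cv2.resize(i[r-50:r+50,c-65:c+65],None,fx=6,fy=6,interpolation=cv2.INTER_CUBIC)[:,:780]
cv2.imwrite("pics/cs.png",f(a,230,303));cv2.imwrite("pics/ct.png",f(b,200,307))
E
```

```text
(no output)
```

View pics/cs.png

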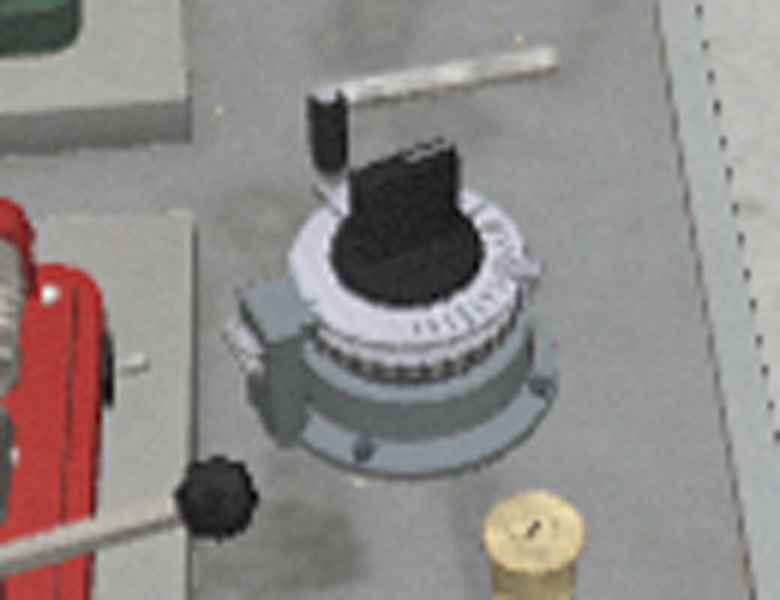

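View pics/ct.png

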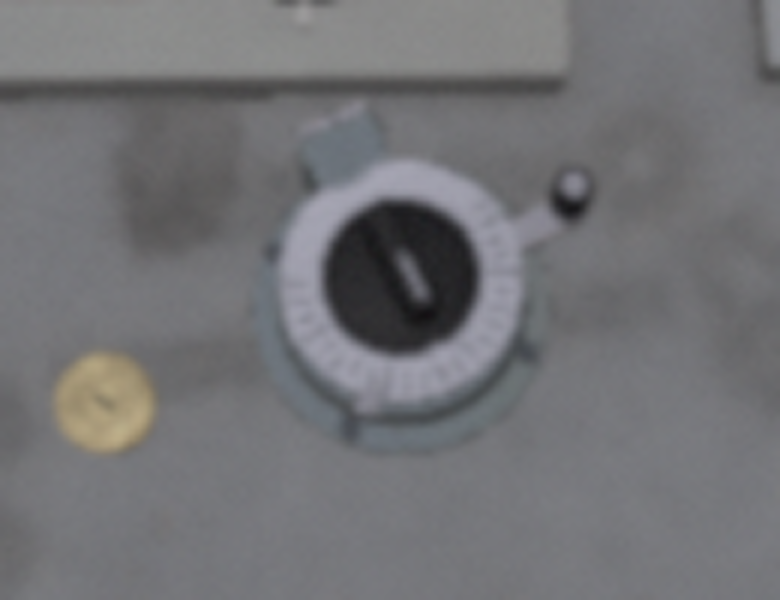

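View pics/top0.png

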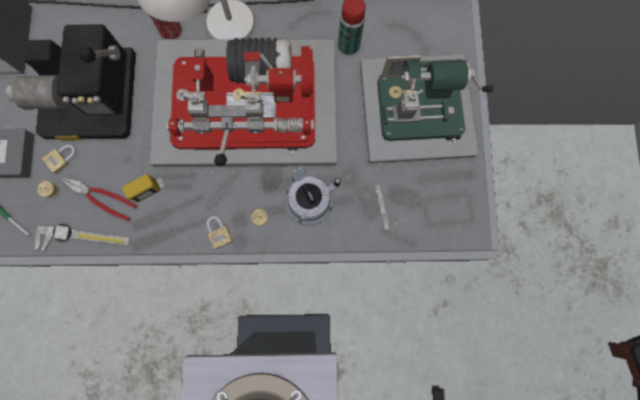

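The top view shows the dial at about (309,197). The handle is upper right at about (337,182) and the clip at about (304,216). The side view shows the clip on the right rim at about (325,225). Next I rectify averaged frames to metric planes for precise angles.

```bash
cat > h.py <<'E'
from rig import sensors, capture, calibration, job, regions_of, env
import cv2, numpy as np
def proj(c,P):
    k=calibration(c);T=np.linalg.inv(k["pose"])
    return cv2.projectPoints(np.asarray(P,float).reshape(-1,1,3),cv2.Rodrigues(T[:3,:3])[0],T[:3,3],k["intrinsics"],np.array(k["D"],float))[0][:,0]
def ray(c,uv,z):
    k=calibration(c);p=cv2.undistortPoints(np.array(uv,float).reshape(-1,1,2),k["intrinsics"],np.array(k["D"],float))[:,0]
    d=np.c_[p,np.ones(len(p))]@k["pose"][:3,:3].T;o=k["pose"][:3,3]
    return o+d*((z-o[2])/d[:,2])[:,None]
def avg(c,n): return np.mean([capture(c).astype(float) for _ in range(n)],0)
def rect(c,im,ctr,z,h=.055,n=380):
    # picture: up=+x, left=+y
    g=np.linspace(h,-h,n);X,Y=np.meshgrid(g,g,indexing='ij')
    P=np.c_[X.ravel()+ctr[0],Y.ravel()+ctr[1],np.full(X.size,z)]
    m=proj(c,P).astype(np.float32).reshape(n,n,2)
    return cv2.remap(im.astype(np.float32),m[...,0],m[...,1],cv2.INTER_CUBIC)
E
python3 - <<'E'
from h import *
T=(np.array([[400,281]])/6+[242,150]);print("dial top",ray("top",T,.058))
S=(np.array([[407,260]])/6+[238,180]);print("dial side",ray("side",S,.058))
print("handle",ray("top",np.array([[573,183]])/6+[242,150],.087),ray("side",np.array([[328,95]])/6+[238,180],.087))
print("clip",ray("top",np.array([[372,395]])/6+[242,150],.062),ray("side",np.array([[525,268]])/6+[238,180],.062))
out=[]
for c in("top","side"):
    im=avg(c,10);np.save(c+"0.npy",im)
    ctr=ray(*((c,T,.058) if c=="top" else (c,S,.058)))[0]
    out.append(np.hstack([cv2.resize(rect(c,im,ctr,z),(380,300*380//300))[:, :] for z in(.060,.105)]))
o=np.vstack(out);o=np.clip(o,0,255)[:,:,::-1]
for y in(190,570):
  for x in(190,570): cv2.circle(o:=np.ascontiguousarray(o),(x,y),145,(0,255,0),1);cv2.circle(o,(x,y),1,(0,0,255),-1)
cv2.imwrite("pics/r0.png",cv2.resize(o,(600,600),interpolation=cv2.INTER_AREA)); print(sensors.get_obs()["t"])
E
```

```text
dial top [[ 0.47040429 -0.10531315  0.058     ]]
dial side [[ 0.4712759  -0.10413552  0.058     ]]
handle [[ 0.49779143 -0.163466    0.087     ]] [[ 0.49686964 -0.16264664  0.087     ]]
clip [[ 0.43060281 -0.09547217  0.062     ]] [[ 0.42997925 -0.09285145  0.062     ]]
1.7[ WARN:0@19.961] global loadsave.cpp:1063 imwrite_ Unsupported depth image for selected encoder is fallbacked to CV_8U.
```

View pics/r0.png

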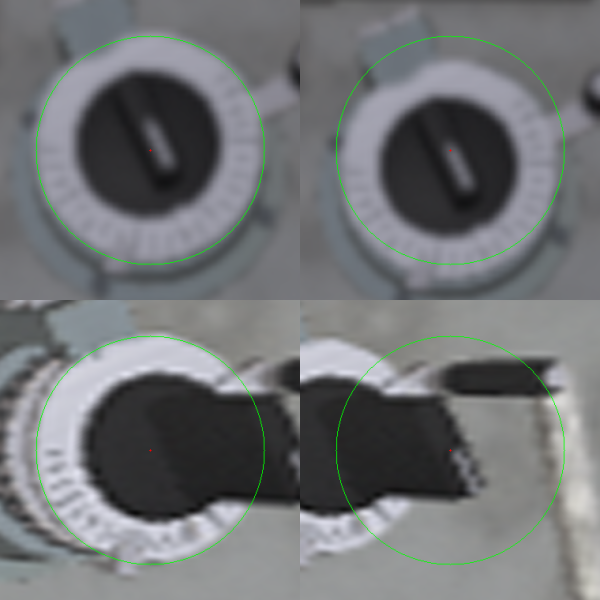

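```bash
cat >> h.py <<'E'
from scipy.optimize import least_squares
def centre(c,im,c0,R=.042,z=.058,angs=None,win=.004):
    "fit axis (x,y) for camera c by the strongest gradient across circle R at z"
    g=cv2.GaussianBlur(im.mean(2).astype(np.float32),(0,0),.6)
    if angs is None: angs=np.radians(np.arange(0,360,3))
    rs=np.linspace(R-win,R+win,41);ctr=np.array(c0,float)
    for it in range(4):
        A,RR=np.meshgrid(angs,rs,indexing='ij')
        P=np.c_[(ctr[0]+RR*np.cos(A)).ravel(),(ctr[1]+RR*np.sin(A)).ravel(),np.full(A.size,z)]
        m=proj(c,P).astype(np.float32).reshape(len(angs),len(rs),2)
        v=cv2.remap(g,m[...,0],m[...,1],cv2.INTER_CUBIC)
        d=np.abs(np.gradient(v,axis=1));i=d[:,2:-2].argmax(1)+2;r=rs[i]
        q=ctr+np.c_[r*np.cos(angs),r*np.sin(angs)]
        s=least_squares(lambda p:np.hypot(*(q-p[:2]).T)-p[2],[*ctr,R],loss="soft_l1",f_scale=.0005).x;ctr=s[:2]
    return s
def polar(c,im,ctr,z,r0=.022,r1=.048,a0=-70,a1=50):
    "columns: angle in deg from -x, positive toward -y (ccw from above); rows: outward down"
    a=np.radians(np.linspace(a0,a1,780));r=np.linspace(r0,r1,170)
    R,A=np.meshgrid(r,a,indexing='ij')
    P=np.c_[(ctr[0]-R*np.cos(A)).ravel(),(ctr[1]-R*np.sin(A)).ravel(),np.full(A.size,z)]
    m=proj(c,P).astype(np.float32).reshape(170,780,2)
    return np.clip(cv2.remap(im.astype(np.float32),m[...,0],m[...,1],cv2.INTER_CUBIC),0,255)
def sheet(ims,ctrs,zs,name):
    rows=[]
    for c in("top","side"):
        for z in zs:
            p=np.ascontiguousarray(polar(c,ims[c],ctrs[c],z)[:,:,::-1]);p=np.clip((p-60)*1.5,0,255).astype(np.uint8).copy()
            for a in range(-70,51,10):
                x=int((a+70)/120*780);cv2.line(p,(x,0),(x,10 if a else 25),(0,0,255),1);cv2.line(p,(x,160),(x,169),(0,0,255),1)
            rows.append(p)
    cv2.imwrite(name,np.vstack(rows)[:598])
E
python3 - <<'E'
from h import *
ims={c:np.load(c+"0.npy") for c in("top","side")};ct={}
lo=np.radians(np.arange(110,260,2)) 
for c in ims:
    print(c,"dial",centre(c,ims[c],[.471,-.1045]))
    print("  dial front half",centre(c,ims[c],[.471,-.1045],angs=np.radians(np.r_[30:200:3,225:300:3])))
    print("  skirt",centre(c,ims[c],[.471,-.1045],R=.028,z=.067,angs=None if c=="top" else np.radians(np.r_[20:200:3])))
    ct[c]=centre(c,ims[c],[.471,-.1045])[:2]
sheet(ims,ct,(.0625,),"pics/p0.png")
E
```

```text
top dial [ 0.47113703 -0.10472081  0.04198884]
  dial front half [ 0.47058272 -0.10452307  0.04177288]
  skirt [ 0.47102687 -0.10457485  0.02656224]
side dial [ 0.47178983 -0.10614042  0.04176646]
  dial front half [ 0.47194733 -0.10611376  0.0417906 ]
  skirt [ 0.47221493 -0.09893576  0.02702997]
```

View pics/p0.png

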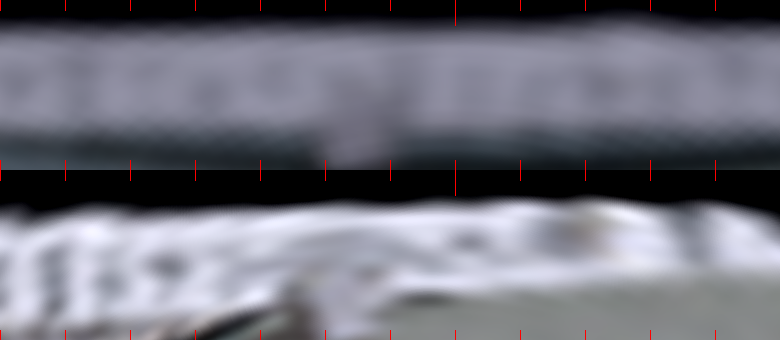

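```bash
cat >> h.py <<'E'
def fr():
    o=sensors.get_obs();w,x,y,z=o["tcp_rot"]
    from scipy.spatial.transform import Rotation as Ro
    R=Ro.from_quat([x,y,z,w]).as_matrix();return o,R,np.degrees(np.arctan2(R[1,0],R[0,0]))
def shift(p): o,R,y=fr();return np.round(R.T@(np.array(p)-o["ee_pos"]),4)
E
python3 - <<'E'
from h import *
o,R,y=fr();print(y,np.round(R,3).tolist(),shift([.4712,-.105,.18]))
E
```

```text
16.832546658132298 [[0.957, 0.29, -0.0], [0.29, -0.957, 0.0], [0.0, -0.0, -1.0]] [ 0.4206 -0.438   0.0677]
```

Call:
carry_out(
  targets="0.05 0.028 -0.029 0 0;0.05 0.056 -0.058 0 0;0.05 0.084 -0.088 0 -0.02;0.05 0.112 -0.117 0 -0.04;0.05 0.14 -0.146 0 -0.06;0.05 0.168 -0.175 0 -0.08;0.05 0.196 -0.204 0 -0.1;0.05 0.224 -0.234 0 -0.12;0.05 0.252 -0.263 0 -0.14;0.05 0.28 -0.292 0 -0.16;0.05 0.308 -0.321 0 -0.16;0.05 0.336 -0.35 0.01 -0.16;0.05 0.364 -0.38 0.025 -0.16;0.05 0.392 -0.409 0.045 -0.16;0.05 0.4206 -0.438 0.0677 -0.16;0.05 0.4206 -0.438 0.0677 -0.16;0.05 0.4206 -0.438 0.0677 -0.16;0.05 0.4206 -0.438 0.0677 -0.16;0.05 0.4206 -0.438 0.0677 -0.16",
)

```text
t: 3.28
ee_pos: [0.471, -0.107, 0.1806]
tcp_rot: [0.001, 0.975, 0.224, 0.0]
force: [-0.0, -0.3, 0.2]
gripper_width: 0.0499
```

```bash
python3 - <<'E'
from h import *
o,R,y=fr();print(o["t"],o["ee_pos"],y,o["force"],shift([.4712,-.105,.102]))
E
```

```text
3.2833 [ 0.47095519 -0.10698421  0.1805649 ] 25.8580594230157 [-0.00525419 -0.28395228  0.24455129] [ 0.0011 -0.0018  0.0786]
```

Call:
carry_out(
  targets="0.05 0 0 0.03 0;0.05 0.001 -0.0015 0.055 0;0.05 0.001 -0.0015 0.07 0;0.05 0.001 -0.0015 0.078 0;0.05 0.001 -0.0015 0.078 0;0.05 0.001 -0.0015 0.078 0;0.05 0.001 -0.0015 0.078 0",
)

```text
t: 3.87
ee_pos: [0.4723, -0.1041, 0.1032]
tcp_rot: [0.001, 0.975, 0.224, 0.001]
force: [0.5, 0.3, 0.2]
gripper_width: 0.0497
```

Call:
carry_out(
  targets="0.03 0 0 0 0;0.02 0 0 0 0;0.012 0 0 0 0;0.005 0 0 0 0;0.005 0 0 0 0;0.005 0 0 0 0;0.005 0 0 0 0;0.005 0 0 0 0",
  grip_force=25,
)

```text
t: 4.53
ee_pos: [0.4718, -0.1037, 0.1021]
tcp_rot: [0.0, 0.974, 0.225, 0.0]
force: [2.7, -1.7, -0.1]
gripper_width: 0.0121
```

```bash
python3 - <<'E'
from h import *
o,R,y=fr();print(o["t"],o["ee_pos"],y,o["force"],o["torque"],o["gripper_width"])
E
```

```text
4.5333 [ 0.47181435 -0.1037384   0.10207231] 25.972151811999606 [ 2.67784544 -1.67980107 -0.06828376] [-0.50479985 -0.21870967 -0.0732036 ] 0.012104687955832064
```

Call:
carry_out(
  targets="0.005 0 0 0 0.06;0.005 0 0 0 0.12;0.005 0 0 0 0.18;0.005 0 0 0 0.24;0.005 0 0 0 0.3;0.005 0 0 0 0.36;0.005 0 0 0 0.42;0.005 0 0 0 0.48;0.005 0 0 0 0.54;0.005 0 0 0 0.6;0.005 0 0 0 0.66;0.005 0 0 0 0.7;0.005 0 0 0 0.73;0.005 0 0 0 0.73;0.005 0 0 0 0.73;0.005 0 0 0 0.73;0.005 0 0 0 0.73",
  grip_force=30,
)

```text
t: 5.95
ee_pos: [0.4718, -0.1036, 0.1021]
tcp_rot: [0.0, 0.99, -0.138, 0.0]
force: [1.4, -2.5, -0.5]
gripper_width: 0.0117
```

```bash
python3 - <<'E'
from h import *
o,R,y=fr();print(o["t"],o["ee_pos"],y,o["force"],o["torque"],o["gripper_width"])
E
```

```text
5.95 [ 0.47175885 -0.10356225  0.10205619] -15.810136356570688 [ 1.4253433  -2.49646125 -0.48410409] [-0.57064273 -0.38644405 -0.04431809] 0.01167265979809409
```

Call:
carry_out(
  targets="0.02 0 0 0 0;0.035 0 0 0 0;0.05 0 0 0 0;0.05 0 0 0 0;0.05 0 0 -0.03 0;0.05 0 0 -0.07 0;0.05 0 0.03 -0.09 0;0.05 0 0.07 -0.1 0;0.05 0 0.11 -0.1 0;0.05 0 0.15 -0.1 0;0.05 0 0.19 -0.1 0;0.05 0 0.22 -0.1 0;0.05 0 0.22 -0.1 0;0.05 0 0.22 -0.1 0",
)

```text
t: 7.12
ee_pos: [0.4105, -0.3163, 0.2017]
tcp_rot: [-0.0, 0.99, -0.14, -0.0]
force: [0.7, 0.9, -0.1]
gripper_width: 0.0502
```

```bash
python3 - <<'E'
from h import *
ims={c:avg(c,12) for c in("top","side")};ct={}
for c in ims:
    np.save(c+"1.npy",ims[c])
    ct[c]=centre(c,ims[c],[.471,-.1045])[:2];print(c,ct[c])
ct["top"]=[.4711,-.1047];
rows=[]
for c in("top","side"):
    a=rect(c,ims[c],ct[c],.0625,.05,390);b=rect(c,ims[c],ct[c],.105,.05,390)
    rows.append(np.hstack([a,b]))
cv2.imwrite("pics/a1.png",cv2.resize(np.clip((np.vstack(rows)[:,:,::-1]-20)*1.3,0,255).astype(np.uint8),(600,600)))
print(fr()[0]["t"])
E
```

```text
top [ 0.47122646 -0.10484488]
side [ 0.47195494 -0.10659838]
8.3167
```

View pics/a1.png

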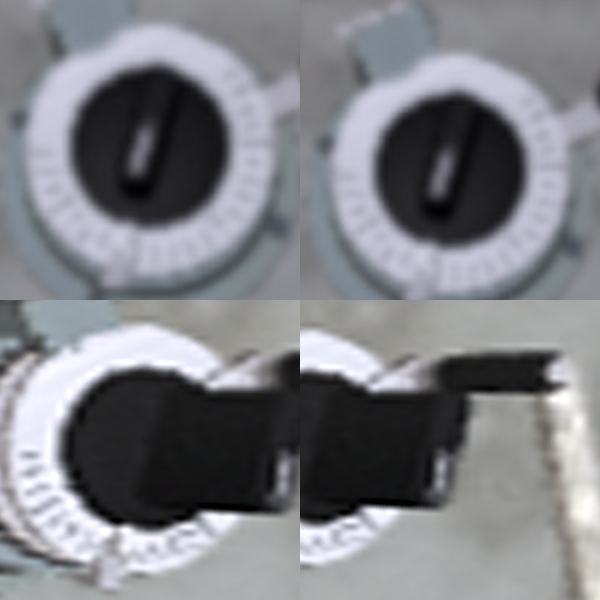

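```bash
python3 - <<'E'
from h import *
ct={"top":[.4712,-.1048],"side":[.4719,-.1064]};rows=[]
for c in("top","side"):
    p1=polar(c,np.load(c+"1.npy"),ct[c],.0625,.026,.052,-46,14);p0=polar(c,np.load(c+"0.npy"),ct[c],.0625,.026,.052,-46,14)
    for p in((p1-60)*1.4,(p1-p0)*2+128):
        p=np.clip(p[:,:,::-1],0,255).astype(np.uint8).copy()
        for a in range(-46,15,2):
            x=int((a+46)/60*780);cv2.line(p,(x,0),(x,15 if a==-16 else 7),(0,0,255) if a%10 else (0,255,0),1)
        cv2.line(p,(390,0),(390,0),0); rows.append(p[:148])
cv2.imwrite("pics/p1.png",np.vstack(rows))
E
```

```text
(no output)
```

View pics/p1.png

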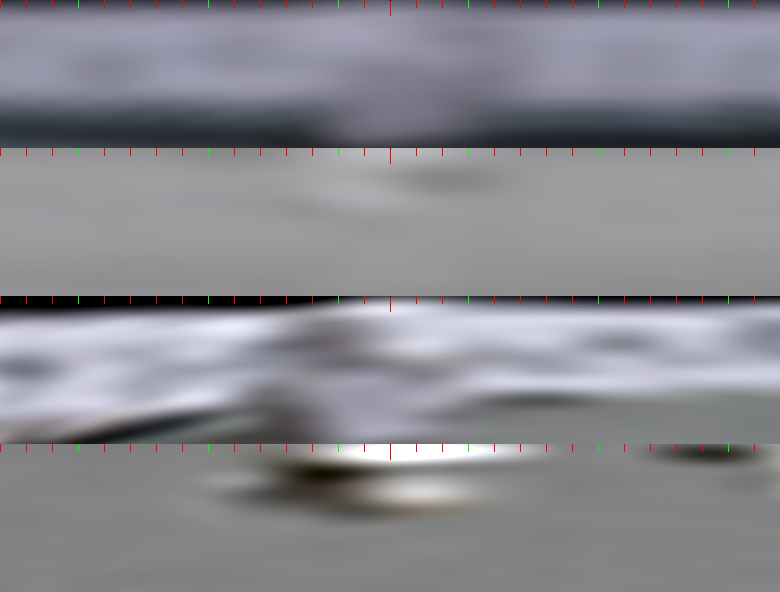

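```bash
python3 - <<'E'
from h import *
ct={"top":[.4712,-.1048],"side":[.4719,-.1064]};rows=[];S=16
def pt(c,r,t,a,z):
    a=np.radians(a);r=np.array(r);t=np.array(t)
    return np.c_[ct[c][0]-r*np.cos(a)+t*np.sin(a),ct[c][1]-r*np.sin(a)-t*np.cos(a),np.full(len(r),z)]
for c in("top","side"):
    im=np.load(c+"1.npy");q=proj(c,pt(c,[.038],[0],-16,.062))[0].astype(int)
    x0,y0=q-[12,9];cr=im[y0:y0+18,x0:x0+24,::-1];cr=(cr-cr.min())/(cr.max()-cr.min())*255
    cr=cv2.resize(cr,None,fx=S,fy=S,interpolation=cv2.INTER_CUBIC).clip(0,255).astype(np.uint8);b=cr.copy()
    tr=lambda P:np.round((proj(c,P)-[x0,y0]+.5)*S-.5).astype(int)
    cv2.polylines(b,[tr(pt(c,[.0365,.0485,.0485,.0365],[-.004,-.004,.004,.004],-16,.062))],True,(255,0,0),1)
    for a,col in((-16,(0,0,255)),(-14,(0,200,0))): cv2.polylines(b,[tr(pt(c,[.024,.036],[0,0],a,.0625))],False,col,1)
    rows.append(np.hstack([cr,b]))
cv2.imwrite("pics/z1.png",np.vstack(rows))
E
```

```text
(no output)
```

View pics/z1.png

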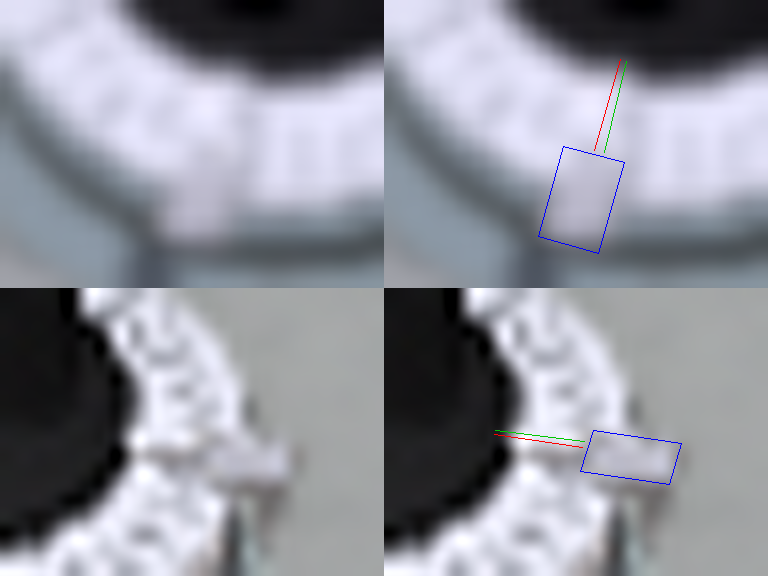

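```bash
python3 - <<'E'
from h import *
for k in "01":
  for c,ctr in(("top",[.4712,-.1048]),("side",[.4719,-.1064])):
    im=np.load(c+k+".npy");n=301
    g=rect(c,im,ctr,.105,.022,n).mean(2)
    gg=np.linspace(.022,-.022,n);X,Y=np.meshgrid(gg,gg,indexing='ij')
    for th in (60,80):
        m=(g>th)&(np.hypot(X,Y)<(.021));
        lab=cv2.connectedComponentsWithStats(m.astype(np.uint8))
        best=sorted(range(1,lab[0]),key=lambda i:-lab[2][i,4])[:2]
        for i in best:
            s=lab[1]==i;w=(g[s]-th);P=np.c_[X[s],Y[s]];mu=np.average(P,axis=0,weights=w);C=np.cov(P.T,aweights=w);e,v=np.linalg.eigh(C);d=v[:,1]*np.sign(v[0,1])
            print(k,c,th,s.sum(),"mid",np.round(mu*1e3,1),"len/wid",np.round(np.sqrt(e[::-1])*1e3,1),"yaw",round(np.degrees(np.arctan2(d[1],d[0])),1),"mid dir",round(np.degrees(np.arctan2(-mu[1],-mu[0])),1))
  # clip
  for c,ctr in(("top",[.4712,-.1048]),("side",[.4719,-.1064])):
    im=np.load(c+k+".npy");p=polar(c,im,ctr,.062,.0425,.0475,-46,14).mean((0,2))
    a=np.linspace(-46,14,780);w=5.1
    f=lambda t:p[abs(a-t)<w].mean()-p[(abs(a-t)>w)&(abs(a-t)<w+4)].mean()
    ts=np.arange(-24,-8,.1);s=[f(t) for t in ts];print(k,c,"clip",ts[np.argmax(s)].round(1))
E
```

```text
0 top 60 5931 mid [17.6  0. ] len/wid [9.  2.5] yaw -88.3 mid dir -180.0
0 top 60 5152 mid [-7.  -3.8] len/wid [4.4 1.3] yaw 26.0 mid dir 28.7
0 top 80 4163 mid [18.3 -0.2] len/wid [8.3 2. ] yaw -89.0 mid dir 179.4
0 top 80 2969 mid [-7.1 -3.9] len/wid [3.8 0.9] yaw 25.8 mid dir 28.7
0 side 60 34028 mid [ 2.1 -9.3] len/wid [10.7  5.8] yaw 8.0 mid dir 102.5
0 side 80 31197 mid [ 2.5 -9.7] len/wid [10.5  5.6] yaw 9.2 mid dir 104.6
0 top clip -15.5
0 side clip -15.9
1 top 60 6394 mid [17.3  0.9] len/wid [9.5 2.7] yaw -88.9 mid dir -176.9
1 top 60 4998 mid [-8.   2.7] len/wid [4.  1.4] yaw -16.9 mid dir -18.9
1 top 80 4634 mid [17.8  1.1] len/wid [9.  2.3] yaw -89.0 mid dir -176.4
1 top 80 2909 mid [-8.2  2.8] len/wid [3.4 1. ] yaw -17.1 mid dir -18.9
1 side 60 33273 mid [-3.1 -9.4] len/wid [10.4  5.4] yaw -21.0 mid dir 71.5
1 side 60 125 mid [19.9  6. ] len/wid [1.3 0.1] yaw -74.0 mid dir -163.2
1 side 80 30819 mid [-2.9 -9.9] len/wid [10.3  5.2] yaw -19.2 mid dir 73.6
1 top clip -15.5
1 side clip -15.9
```

```bash
python3 - <<'E'
from h import *
o,R,y=fr();print(o["t"],o["ee_pos"],y,o["joint_pos"].round(2),shift([.4973,-.163,.15]),np.radians(y+66), o["force"])
E
```

```text
8.3167 [ 0.41145093 -0.31493252  0.2019591 ] -15.827206642042162 [ 0.56  0.27 -0.03  1.97  0.01  0.89 -1.33] [ 0.0412 -0.1696  0.052 ] 0.8756804390191062 [-0.2652354   0.49267885 -0.64519341]
```

Call:
carry_out(
  targets="0.05 0 -0.01 0 -0.12;0.05 0 -0.02 0 -0.24;0.05 0.005 -0.03 0 -0.36;0.05 0.01 -0.04 0 -0.48;0.05 0.01 -0.05 0 -0.6;0.05 0.01 -0.06 0 -0.72;0.05 0.015 -0.07 0 -0.84;0.05 0.02 -0.08 0 -0.96;0.05 0.02 -0.09 0 -1.08;0.05 0.025 -0.1 0 -1.2;0.05 0.03 -0.11 0 -1.32;0.05 0.03 -0.12 0 -1.44;0.05 0.03 -0.13 0 -1.56;0.05 0.035 -0.14 0 -1.68;0.05 0.04 -0.15 0 -1.8;0.05 0.041 -0.16 0 -1.92;0.05 0.041 -0.17 0.02 -2.04;0.05 0.041 -0.17 0.035 -2.16;0.05 0.041 -0.17 0.052 -2.265;0.05 0.041 -0.17 0.052 -2.265",
)

```text
t: 9.98
ee_pos: [0.4954, -0.1622, 0.1472]
tcp_rot: [-0.002, 0.543, 0.839, -0.001]
force: [-0.0, -0.3, 0.2]
gripper_width: 0.0498
```

Call:
carry_out(
  targets="0.05 0 0 0 0;0.05 0 0 0 0;0.05 0 0 0 0",
)

```text
t: 10.23
ee_pos: [0.498, -0.1629, 0.1511]
tcp_rot: [0.001, 0.546, 0.838, 0.0]
force: [0.9, 0.5, -0.0]
gripper_width: 0.0502
```

```bash
python3 - <<'E'
from h import *
o,R,y=fr();print(o["t"],o["ee_pos"],y,o["joint_pos"].round(2),shift([.4973,-.163,.082]), o["force"])
E
```

```text
10.2333 [ 0.49801898 -0.16285098  0.15107179] 113.80710658015434 [ 0.6   0.39 -0.49  1.98  0.25  0.83  0.38] [ 0.0002 -0.0008  0.0691] [ 0.93916043  0.456394   -0.02259275]
```

Call:
carry_out(
  targets="0.05 0 0 0.025 0;0.05 0 0 0.05 0;0.05 0 0 0.062 0;0.05 0 0 0.069 0;0.05 0 0 0.069 0;0.05 0 0 0.069 0;0.05 0 0 0.069 0;0.03 0 0 0.069 0;0.02 0 0 0.069 0;0.012 0 0 0.069 0;0.008 0 0 0.069 0;0.008 0 0 0.069 0;0.008 0 0 0.069 0;0.008 0 0 0.069 0;0.008 0 0 0.069 0",
  grip_force=35,
)

```text
t: 11.48
ee_pos: [0.4977, -0.1625, 0.0811]
tcp_rot: [0.0, 0.545, 0.838, 0.0]
force: [1.1, -0.2, -0.0]
gripper_width: 0.0133
```

```bash
cat >> h.py <<'E'
C=np.array([.4715,-.1045])
def st():
    o,R,y=fr();d=o["ee_pos"][:2]-C;ph=np.arctan2(d[1],d[0]);t=np.array([np.sin(ph),-np.cos(ph)])
    f=o["force"][:2];print("t",round(o["t"],2),"pos",o["ee_pos"].round(4),"yaw",round(y,1),"r",round(np.hypot(*d)*1e3,1),"phi",round(np.degrees(ph),2),"push cw",round(-f@t,2),"radial",round(f@d/np.hypot(*d),2),"F",o["force"].round(2),"w",round(o["gripper_width"],4));return o,R,y,ph
def arc(a0,dp,n,r=.064):
    "rows for cw travel dp (rad) in n steps from commanded az a0, frame yaw = a0+pi"
    ps=np.arange(1,n+1)/n*dp
    x=r*(1-np.cos(ps));y=-r*np.sin(ps)
    return [(round(a,4),round(b,4),round(p,3)) for a,b,p in zip(x,y,ps)]
E
python3 - <<'E'
from h import *
o,R,y,ph=st();print(o["joint_pos"].round(2));print(arc(0,.4,10))
E
```

```text
t 11.48 pos [ 0.4977 -0.1625  0.0811] yaw 114.0 r 63.6 phi -65.67 push cw 0.94 radial 0.61 F [ 1.1  -0.17 -0.04] w 0.0133
[ 0.56  0.5  -0.45  2.02  0.33  0.69  0.31]
[(np.float64(0.0001), np.float64(-0.0026), np.float64(0.04)), (np.float64(0.0002), np.float64(-0.0051), np.float64(0.08)), (np.float64(0.0005), np.float64(-0.0077), np.float64(0.12)), (np.float64(0.0008), np.float64(-0.0102), np.float64(0.16)), (np.float64(0.0013), np.float64(-0.0127), np.float64(0.2)), (np.float64(0.0018), np.float64(-0.0152), np.float64(0.24)), (np.float64(0.0025), np.float64(-0.0177), np.float64(0.28)), (np.float64(0.0032), np.float64(-0.0201), np.float64(0.32)), (np.float64(0.0041), np.float64(-0.0225), np.float64(0.36)), (np.float64(0.0051), np.float64(-0.0249), np.float64(0.4))]
```

Call:
carry_out(
  targets="0.008 0.0001 -0.0026 0 0.04;0.008 0.0002 -0.0051 0 0.08;0.008 0.0005 -0.0077 0 0.12;0.008 0.0008 -0.0102 0 0.16;0.008 0.0013 -0.0127 0 0.2;0.008 0.0018 -0.0152 0 0.24;0.008 0.0025 -0.0177 0 0.28;0.008 0.0032 -0.0201 0 0.32;0.008 0.0041 -0.0225 0 0.36;0.008 0.0041 -0.0225 0 0.36",
)

```text
t: 12.32
ee_pos: [0.4755, -0.1677, 0.0811]
tcp_rot: [0.0, 0.687, 0.727, 0.0]
force: [2.6, 0.9, -2.1]
gripper_width: 0.0134
```

```bash
python3 - <<'E'
from h import *
o,R,y,ph=st();print([tuple(map(float,r)) for r in arc(0,.1,4)])
E
```

```text
t 12.32 pos [ 0.4755 -0.1677  0.0811] yaw 93.3 r 63.4 phi -86.35 push cw 2.64 radial -0.7 F [ 2.59  0.87 -2.14] w 0.0134
[(0.0, -0.0016, 0.025), (0.0001, -0.0032, 0.05), (0.0002, -0.0048, 0.075), (0.0003, -0.0064, 0.1)]
```

Call:
carry_out(
  targets="0.008 0 -0.0016 0 0.025;0.008 0.0001 -0.0032 0 0.05;0.008 0.0002 -0.0048 0 0.075;0.008 0.0003 -0.0064 0 0.1",
)

```text
t: 12.65
ee_pos: [0.4689, -0.1678, 0.0811]
tcp_rot: [0.0, 0.723, 0.691, 0.0]
force: [3.4, 2.3, -0.4]
gripper_width: 0.0132
```

Call:
carry_out(
  targets="0.008 0 -0.0016 0 0.025;0.008 0.0001 -0.0032 0 0.05;0.008 0.0002 -0.0048 0 0.075;0.008 0.0003 -0.0064 0 0.1",
)

```text
t: 12.98
ee_pos: [0.4623, -0.1672, 0.081]
tcp_rot: [0.0, 0.756, 0.654, 0.0]
force: [3.8, 2.6, 0.4]
gripper_width: 0.0131
```

Call:
carry_out(
  targets="0.008 0.0003 -0.0016 0 0.025;0.008 0.0005 -0.0032 0 0.05;0.008 0.0007 -0.0048 0 0.075;0.008 0.0008 -0.0064 0 0.1",
)

```text
t: 13.32
ee_pos: [0.4564, -0.166, 0.0811]
tcp_rot: [0.0, 0.788, 0.616, 0.0]
force: [5.7, 0.6, -2.4]
gripper_width: 0.0133
```

Call:
carry_out(
  targets="0.008 0 -0.0008 0 0.012;0.008 0 -0.0016 0 0.025",
)

```text
t: 13.48
ee_pos: [0.4551, -0.1656, 0.0811]
tcp_rot: [0.001, 0.796, 0.606, 0.001]
force: [5.7, -0.0, -2.5]
gripper_width: 0.0127
```

```bash
python3 - <<'E'
from h import *
st()
E
```

```text
t 13.48 pos [ 0.4551 -0.1656  0.0811] yaw 74.6 r 63.3 phi -104.98 push cw 5.49 radial -1.46 F [ 5.68 -0.01 -2.51] w 0.0127
```

Call:
carry_out(
  targets="0.008 0 -0.001 0 0.015;0.008 0 -0.002 0 0.031;0.008 0 -0.002 0 0.031",
)

```text
t: 13.73
ee_pos: [0.4536, -0.1651, 0.0812]
tcp_rot: [0.001, 0.805, 0.593, 0.001]
force: [6.5, -0.5, -3.9]
gripper_width: 0.013
```

```bash
python3 - <<'E'
from h import *
st()
E
```

```text
t 13.73 pos [ 0.4536 -0.1651  0.0812] yaw 72.8 r 63.2 phi -106.48 push cw 6.41 radial -1.32 F [ 6.52 -0.55 -3.86] w 0.013
```

Call:
carry_out(
  targets="0.008 0 -0.001 0 0.015;0.008 0 -0.002 0 0.031;0.008 0.0001 -0.0025 0 0.039;0.008 0.0001 -0.0025 0 0.039",
)

```text
t: 14.07
ee_pos: [0.4518, -0.1645, 0.0812]
tcp_rot: [0.001, 0.816, 0.578, 0.001]
force: [7.5, -0.9, -5.3]
gripper_width: 0.013
```

```bash
python3 - <<'E'
from h import *
st()
E
```

```text
t 14.07 pos [ 0.4518 -0.1645  0.0812] yaw 70.6 r 63.2 phi -108.19 push cw 7.4 radial -1.52 F [ 7.51 -0.87 -5.27] w 0.013
```

Call:
carry_out(
  targets="0.008 0 0 0 0;0.008 0 0 0 0;0.008 0 0 0 0",
)

```text
t: 14.32
ee_pos: [0.4518, -0.1646, 0.0812]
tcp_rot: [0.001, 0.816, 0.578, 0.001]
force: [8.2, -0.3, -4.6]
gripper_width: 0.0134
```

```bash
python3 - <<'E'
from h import *
o=st()[0];print(o["torque"])
E
```

```text
t 14.32 pos [ 0.4518 -0.1646  0.0812] yaw 70.6 r 63.2 phi -108.17 push cw 7.84 radial -2.28 F [ 8.16 -0.27 -4.63] w 0.0134
[-0.08836498 -1.79326407 -0.0103566 ]
```

Call:
carry_out(
  targets="0.008 0 -0.0008 0 0.012;0.008 0 -0.0016 0 0.025;0.008 0 -0.0024 0 0.037;0.008 0 -0.0024 0 0.037;0.008 0 -0.0024 0 0.037",
)

```text
t: 14.73
ee_pos: [0.45, -0.1639, 0.0813]
tcp_rot: [0.002, 0.827, 0.563, 0.002]
force: [8.7, -0.6, -6.7]
gripper_width: 0.013
```

```bash
python3 - <<'E'
from h import *
o=st()[0];print(o["torque"])
E
```

```text
t 14.73 pos [ 0.45   -0.1639  0.0813] yaw 68.5 r 63.2 phi -109.89 push cw 8.4 radial -2.41 F [ 8.72 -0.59 -6.75] w 0.013
[-0.29030709 -1.98536606 -0.05691952]
```

Call:
carry_out(
  targets="0.008 0 -0.0008 0 0.012;0.008 0 -0.0016 0 0.025;0.008 0.0002 -0.0024 0.0003 0.037;0.008 0.0003 -0.0028 0.0005 0.043;0.008 0.0003 -0.0028 0.0005 0.043",
)

```text
t: 15.15
ee_pos: [0.4484, -0.1633, 0.0812]
tcp_rot: [0.002, 0.839, 0.545, 0.002]
force: [10.3, -2.8, -5.7]
gripper_width: 0.0134
```

```bash
python3 - <<'E'
from h import *
o=st()[0];print(o["torque"])
E
```

```text
t 15.15 pos [ 0.4484 -0.1633  0.0812] yaw 66.0 r 63.1 phi -111.47 push cw 10.63 radial -1.15 F [10.31 -2.82 -5.7 ] w 0.0134
[-0.69038672 -2.28078034  0.01672748]
```

Call:
carry_out(
  targets="0.008 0 -0.0005 0 0.008;0.008 0 -0.0005 0 0.008;0.008 0 -0.0005 0 0.008",
)

```text
t: 15.4
ee_pos: [0.4481, -0.1631, 0.0813]
tcp_rot: [0.003, 0.841, 0.541, 0.002]
force: [10.0, -2.7, -5.5]
gripper_width: 0.0135
```

```bash
python3 - <<'E'
from h import *
o=st()[0];print(o["torque"])
E
```

```text
t 15.4 pos [ 0.4481 -0.1631  0.0813] yaw 65.5 r 63.2 phi -111.78 push cw 10.32 radial -1.2 F [10.03 -2.71 -5.45] w 0.0135
[-0.71098978 -2.30025681  0.0206674 ]
```

Call:
carry_out(
  targets="0.008 0 0 0 0;0.008 0 0 0 0;0.008 0 0 0 0;0.008 0 0 0 0;0.008 0 0 0 0",
)

```text
t: 15.82
ee_pos: [0.448, -0.1631, 0.0812]
tcp_rot: [0.003, 0.841, 0.541, 0.002]
force: [10.2, -3.2, -5.7]
gripper_width: 0.0133
```

```bash
python3 - <<'E'
from h import *
o=st()[0];print(o["torque"])
E
```

```text
t 15.82 pos [ 0.448  -0.1631  0.0812] yaw 65.5 r 63.1 phi -111.81 push cw 10.62 radial -0.83 F [10.17 -3.17 -5.7 ] w 0.0133
[-0.69845471 -2.30158486  0.06353101]
```

Call:
carry_out(
  targets="0.008 0 -0.0006 0 0.009;0.008 0 -0.0006 0 0.009;0.008 0 -0.0006 0 0.009;0.008 0 -0.0006 0 0.009;0.008 0 -0.0006 0 0.009;0.008 0 -0.0006 0 0.009;0.008 0 -0.0006 0 0.009;0.008 0 -0.0006 0 0.009;0.008 0 -0.0006 0 0.009",
)

```text
t: 16.57
ee_pos: [0.4476, -0.163, 0.0813]
tcp_rot: [0.003, 0.843, 0.537, 0.002]
force: [10.7, -3.1, -4.3]
gripper_width: 0.0136
```

```bash
python3 - <<'E'
from h import *
o=st()[0];print(o["torque"])
E
```

```text
t 16.57 pos [ 0.4476 -0.163   0.0813] yaw 65.0 r 63.1 phi -112.19 push cw 11.08 radial -1.12 F [10.69 -3.15 -4.34] w 0.0136
[-0.80246145 -2.372198    0.01371473]
```

Call:
carry_out(
  targets="0.05 0 0 0 0;0.05 0 0 0 0;0.05 0 0 0 0;0.05 0 0 0 0;0.05 0 0 0 0;0.05 0 0 0 0;0.05 0 0 -0.02 0;0.05 0 0 -0.05 0;0.05 0 0 -0.08 0;0.05 0 0 -0.11 0;0.05 -0.03 0 -0.13 0;0.05 -0.07 0 -0.13 0;0.05 -0.11 0 -0.13 0;0.05 -0.15 0 -0.13 0;0.05 -0.19 0 -0.13 0;0.05 -0.21 0 -0.13 0;0.05 -0.21 0 -0.13 0;0.05 -0.21 0 -0.13 0",
)

```text
t: 18.07
ee_pos: [0.3549, -0.3524, 0.2099]
tcp_rot: [-0.001, 0.844, 0.537, -0.0]
force: [-0.5, 0.7, -0.9]
gripper_width: 0.0499
```

```bash
python3 - <<'E'
from h import *
o=fr()[0];print(o["t"],o["ee_pos"],o["force"])
out=[]
for c,z in(("top",.087),("side",.087)):
    im=avg(c,8);np.save(c+"2.npy",im);ctr=[.4712,-.1048] if c=="top" else [.4719,-.1064]
    print(c,centre(c,im,ctr)[:2]);p=polar(c,im,ctr,.062,.0425,.0475,-46,14).mean((0,2))
    a=np.linspace(-46,14,780);w=5.1
    f=lambda t:p[abs(a-t)<w].mean()-p[(abs(a-t)>w)&(abs(a-t)<w+4)].mean()
    ts=np.arange(-24,-8,.1);print("clip",ts[np.argmax([f(t) for t in ts])].round(1))
    d=np.abs(polar(c,im,ctr,.0625,.029,.048,-46,14)-polar(c,np.load(c+"1.npy"),ctr,.0625,.029,.048,-46,14));print("change at pointer/clip",d[:,250:520].mean().round(1),d.max().round(0))
    q=proj(c,[[ctr[0],ctr[1],.05]])[0].astype(int);out.append(im[q[1]-40:q[1]+40,q[0]-50:q[0]+50,::-1])
cv2.imwrite("pics/f.png",cv2.resize(np.hstack(out),None,fx=4,fy=4,interpolation=cv2.INTER_CUBIC).clip(0,255).astype(np.uint8))
g=rect("top",np.load("top2.npy"),[.4712,-.1048],.105,.022,301).mean(2);gg=np.linspace(.022,-.022,301);X,Y=np.meshgrid(gg,gg,indexing='ij')
s=(g>70)&(np.hypot(X,Y)<.014);P=np.c_[X[s],Y[s]];e,v=np.linalg.eigh(np.cov(P.T,aweights=g[s]-70));d=v[:,1];print("strip yaw",np.degrees(np.arctan(d[1]/d[0])))
E
```

```text
18.0667 [ 0.35487038 -0.35238654  0.20993698] [-0.52389351  0.6732343  -0.93004857]
top [ 0.47118096 -0.10481498]
clip -15.8
change at pointer/clip 1.3 9.0
side [ 0.47200475 -0.10650583]
clip -15.9
change at pointer/clip 0.7 25.0
strip yaw -17.10535354498093
```

View pics/f.png

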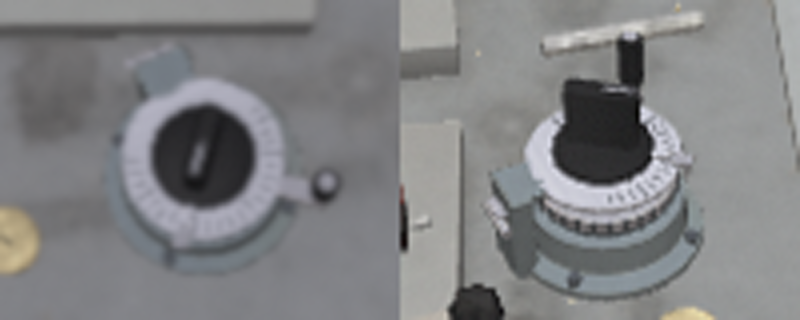

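The last picture shows the pointer still at the clip nose, the handle swung clockwise and free, and the bystanders where they were.

```bash
python3 - <<'E'
from rig import job
print(job.hand_in())
E
```

```text
the job is handed in; nothing more can be done
None
```

The knob pointer now stands at the clip nose and the lock ring is tight, and I handed the job in at about 19 s with the arm clear of everything.

- **Knob:** I gripped the bar and turned the knob about 42° clockwise. The gripped tool yaw was -15.8°, against a clip angle of -15.5 to -15.9° from the two cameras. The pale strip on the bar read about -17° in the top view, roughly 1° off, which is within what I can measure at this image resolution.
- **Lock ring:** I swung the handle clockwise about 46° until it met its seat. I then pushed in small steps to 11.1 N, the highest reading, and held it between 10.3 and 11.1 N for over a second before letting go. I saw no push reading above 11.1 N, but I only read the force between moves.
- **Last checks after letting go:** the clip angle was unchanged (-15.8 and -15.9°), and so was the bar strip (-17.1°). The brass cylinder and steel rod still lay in place. The padlock was outside that last picture, but the arm never went near it.
- **Unmeasured or odd:** I did not measure how far the handle sprang back. While tightening, the wrist also read 4 to 7 N of vertical force on the tool. I put that down to the arm flexing, but did not confirm it. After release the force readings were back to within about 1 N of zero.

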